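Pack out the gluing clamp and hold it closed

ROBOT

A 6-joint arm with a two-finger parallel gripper is mounted at the origin on the work surface. World frame = base frame: x ahead of the robot, y to its left, z up, the work surface at z = 0. Lengths are in m, angles in rad, forces in N, time in s.
With the tool pointing down it reaches from about 0.4 to 0.825 m from the base axis. Payload 7 kg.
Tool frame: the origin (TCP) lies midway between the tips of the shut fingers; the grasp point (between the pads) lies 19 mm behind it; z points along the fingers, y is the line along which they close (so a half turn about z gives the same grasp; the last joint's range is limited). The gripper opens to 85 mm and grips with 20 to 120 N. Pads are 22 mm wide; open, the fingers measure 114 mm over their backs; the gripper's body (76 mm by 85 mm) begins 54 mm behind the grasp point. The pads swing forward as they close: fully open they stand 13 mm farther back than shut.
Start: joints at [1.478, 0.359, 0.012, 0, -1.224, -0.288], TCP at [0.251, 0.627, 0.231] pointing down, gripper open.
Joint ranges: [-3.07, 3.07], [-1.43, 2.12], [-1.02, 1.25], [-3.03, 1.67], [-3.05, -0], [-3.03, 3.03]. Speed limits (rad/s): [2.39, 2.39, 3.01, 3.14, 3.14, 3.14].

INTERFACE

Orientations are given as a unit quaternion [w, x, y, z].
In Python, from bench import observe, vision, job gives the robot as it stands.
- The arm moves only by the tool play_rows, never from a script. Its arguments are lists of equal length, an entry for each row: "slide": the shift along the tool's x, y, z in cm, a list of three; "turn": the turn about the tool's z in degrees; "jaw": the opening in per cent of the stroke, from 0 (shut) to 100 (fully open). A call has 1 to 8 rows; each row is the pose to reach, as a shift and turn from the pose commanded when the call began, along the tool's axes at that moment; what a row does not reach only later rows make up. A row lasts 1/8 s, in which the tool goes at most 62.5 mm and 10.7 degrees, less where a joint would pass 70% of its speed; a pose out of reach is approached as far as the arm can. A call with a gripper value outside its range is refused whole. The fingers move at their own pace and stop on an object; "squeeze" is the grip in N (left out, the last holds). Time passes only in rows, so rows that repeat a pose let the fingers close. It gives the time, the measured TCP pose, the force, the opening and the grip force at its end, in the units of the state.
- observe(): the state, without advancing time (a new reading comes with each control period).
- vision.get_image(name): name is "scene" or "top" or "wrist"; returns (picture, depth): 400x640x3 uint8, red, green, blue; 400x640 float32, m along the optical axis (not along the pixel's ray), 0 where there is no reading.
- vision.get_calibration(name): a dict with "fx", "fy", "cx", "cy" (pixels), "pose" (4x4, takes a point from camera to world coordinates). Camera axes: x right, y down, z forward; pixel columns grow to the right and rows downward; lengths in m; the calibration is good to about 2 mm. A picture is of the moment at which its call begins: read the wrist's pose just before it. get_calibration takes no time and is no camera call; for the wrist camera it gives the pose at the moment of the call.
- job.sign_off(): hands the job in; it is judged then, once.
Trained networks look in the newest picture that a camera, given by its name, has taken for a name from the list of things; names that differ only in an ending like _2 or _b are one class to them, and where a whole thing is asked for, a point or a joint stands for the part that bears it (a point fixed in the world has none). Each returns a list of dicts, best first, with "confidence" (0 to 1); they miss things now and then, are a little off and sometimes report something else, mostly with a low value. They report only what shows in the picture. A call takes as long as a camera call.
- vision.masks_of(camera, name): "mask" (400x640 bool, what is visible of it).
- vision.landmark_of(camera, name): "position" ([x, y, z] in m, in world coordinates, good to about 4 mm: a listed point, or the origin of a listed thing).
The state is a dict: "t": time; "q": joint angles; "dq": joint speeds; "joint_torque": joint torques, N m; "eef_pos": TCP position; "orientation": TCP orientation; "ft_force": force on the tool from outside, world axes, zero at the start; "wrist_torque": the same for the moment, N m; "opening": opening from 0.0 (shut) to 1.0 (fully open); "grasp_force": force on a finger pad.
Only numpy, scipy, OpenCV 4.12 (cv2) and the standard library are available. Lean on these libraries where they do the work, as an engineer would, in place of code of your own. Each camera call takes 0.05 s, during which the arm holds its last target. There are 200 camera calls.

TASK

One stick of picture-frame moulding lies in the gluing clamp, against the fence. Stand packing blocks one by one on the clamp's board, upright and square, face to face in the gap between the moulding and the jaw's rubber pad, until sliding the jaw by its orange handle clamps moulding and blocks tight on the fence (if the jaw runs to its stop without meeting the blocks, it needs one more); then push it on until the sprung pad has sunk about half-way into its travel, and finish still holding the handle there, for the jaw springs open when let go. Leave spare blocks off the clamp, never press so hard that the work is crushed, and do not shift the mouldings or disturb the other things on the bench.

Things in the scene. Friction and masses are not known exactly. Their poses are not given: they have to be found in the camera images.
- clamp: gluing clamp on a 12 mm plywood board, 130 mm wide, x -210 to 240 mm. Origin on the bench below the fence's inner face, on the centreline; x points from fence to jaw along the clamping line, z up; board top z = 12 mm. Moulding lies from x = 0 to its width, then the gap, up to the pad face, x = 112 mm with the jaw open. Guide strips 10 mm tall flank the jaw from x = 115 mm on, at y = +-31 to 41 mm
- fence: grey fence fixed on the clamp, 22 thick x 100 wide, top at z = 46 mm; origin same as the clamp's
- jaw (a joint): slide of the blue jaw, m: 0 open (where a light spring of 3 to 6 N keeps it), growing as it slides towards the fence, up to its stop at 0.027. It is too short a travel to make up for a missing block
- handle_grip (a point): grip point of the orange upright handle on the jaw: 26 mm along the clamping line x 24 mm across, standing from 48 to 98 mm above the bench; this point is on its axis, 80 mm above the bench. The blue jaw block below it is 56 x 60 mm, top at 48 mm
- pad (a joint): how far the sprung pad has sunk into the jaw, m: 0 free, 0.010 bottomed. Spring 1200 N/m, so half-way (0.005) is about 6 N. Pad face position along clamp x = 0.112 - jaw + pad
- pad_centre (a point): centre of the black rubber pad's face (40 mm wide, from 16 to 46 mm above the bench), 31 mm above the bench
- block0_centre (a point): free-standing hardwood packing block, 24 thick (its own x) x 50 wide (its own y) x 70 mm tall (z up), about 70 g; all four are alike. This point is its centre. It starts standing on the grey tray (8 mm thick)
- block1_centre (a point): free-standing hardwood packing block, 24 thick (its own x) x 50 wide (its own y) x 70 mm tall (z up), about 70 g; all four are alike. This point is its centre. It starts standing on the grey tray (8 mm thick)
- block2_centre (a point): free-standing hardwood packing block, 24 thick (its own x) x 50 wide (its own y) x 70 mm tall (z up), about 70 g; all four are alike. This point is its centre. It starts standing on the grey tray (8 mm thick)
- block3_centre (a point): free-standing hardwood packing block, 24 thick (its own x) x 50 wide (its own y) x 70 mm tall (z up), about 70 g; all four are alike. This point is its centre. It starts standing on the grey tray (8 mm thick)
- mould_gold: gold, 24 mm wide x 120 mm stick of frame moulding lying flat, 26 mm tall, loose; its origin is the lower edge of its back, mid-length; width runs along its +x, length along its y. One of the three lies in the clamp with its back against the fence, which one varies; the other two are spares lying on the clamp's board behind the fence
- mould_walnut: walnut brown, 30 mm wide x 120 mm stick of frame moulding lying flat, 26 mm tall, loose; its origin is the lower edge of its back, mid-length; width runs along its +x, length along its y. One of the three lies in the clamp with its back against the fence, which one varies; the other two are spares lying on the clamp's board behind the fence
- mould_black: black, 51 mm wide x 120 mm stick of frame moulding lying flat, 26 mm tall, loose; its origin is the lower edge of its back, mid-length; width runs along its +x, length along its y. One of the three lies in the clamp with its back against the fence, which one varies; the other two are spares lying on the clamp's board behind the fence
- glue: green glue bottle with orange cap, 60 mm across, 150 mm tall, standing at the far side; leave alone; origin under its base
- tape: yellow tape measure, 62 x 40 x 58 mm, far side; leave alone; origin under it
- brushpot: blue pot, 80 mm across, 90 mm tall, far side; leave alone; origin under it
- hammer: hammer lying at the far right; leave alone; origin under its middle

How it is judged:
On the way:
1. a first block stands upright in the gap, on the clamp's board (((x of block0_centre in the frame of clamp between 0.03 and 0.105 m and y of block0_centre in the frame of clamp between -0.014 and 0.014 m and z of block0_centre in the frame of clamp between 0.0435 and 0.0505 m and angle between block0_centre's own z axis and vertical below 0.09 rad and angle between the x axis of block0_centre and the x axis of clamp, either way round below 0.12 rad) or (x of block1_centre in the frame of clamp between 0.03 and 0.105 m and y of block1_centre in the frame of clamp between -0.014 and 0.014 m and z of block1_centre in the frame of clamp between 0.0435 and 0.0505 m and angle between block1_centre's own z axis and vertical below 0.09 rad and angle between the x axis of block1_centre and the x axis of clamp, either way round below 0.12 rad) or (x of block2_centre in the frame of clamp between 0.03 and 0.105 m and y of block2_centre in the frame of clamp between -0.014 and 0.014 m and z of block2_centre in the frame of clamp between 0.0435 and 0.0505 m and angle between block2_centre's own z axis and vertical below 0.09 rad and angle between the x axis of block2_centre and the x axis of clamp, either way round below 0.12 rad) or (x of block3_centre in the frame of clamp between 0.03 and 0.105 m and y of block3_centre in the frame of clamp between -0.014 and 0.014 m and z of block3_centre in the frame of clamp between 0.0435 and 0.0505 m and angle between block3_centre's own z axis and vertical below 0.09 rad and angle between the x axis of block3_centre and the x axis of clamp, either way round below 0.12 rad))), for 0.2 s.
At the end, for the whole second after the job is handed in: Fingers hold the handle (>1.5 N), jaw at rest, pad sunk 2.5 to 8.5 mm and pressing a block (>2 N), the moulding pressing the fence (>1 N). Each block stands in the gap on the board (tilt <0.09 rad, yaw <0.12 rad, within 14 mm of the centreline) or is off the clamp (value of joint pad between 0.0025 and 0.0085 m and velocity of joint jaw between -0.01 and 0.01 m/s and contact force between the fingers and jaw above 1.5 N and (contact force between pad and block0 above 2 N or contact force between pad and block1 above 2 N or contact force between pad and block2 above 2 N or contact force between pad and block3 above 2 N) and (contact force between fence and mould_gold above 1 N or contact force between fence and mould_walnut above 1 N or contact force between fence and mould_black above 1 N) and ((x of block0_centre in the frame of clamp between 0.03 and 0.105 m and y of block0_centre in the frame of clamp between -0.014 and 0.014 m and z of block0_centre in the frame of clamp between 0.0435 and 0.0505 m and angle between block0_centre's own z axis and vertical below 0.09 rad and angle between the x axis of block0_centre and the x axis of clamp, either way round below 0.12 rad) or (y of block0_centre in the frame of clamp above 0.075 m or y of block0_centre in the frame of clamp below -0.075 m or x of block0_centre in the frame of clamp above 0.25 m or x of block0_centre in the frame of clamp below -0.22 m)) and ((x of block1_centre in the frame of clamp between 0.03 and 0.105 m and y of block1_centre in the frame of clamp between -0.014 and 0.014 m and z of block1_centre in the frame of clamp between 0.0435 and 0.0505 m and angle between block1_centre's own z axis and vertical below 0.09 rad and angle between the x axis of block1_centre and the x axis of clamp, either way round below 0.12 rad) or (y of block1_centre in the frame of clamp above 0.075 m or y of block1_centre in the frame of clamp below -0.075 m or x of block1_centre in the frame of clamp above 0.25 m or x of block1_centre in the frame of clamp below -0.22 m)) and ((x of block2_centre in the frame of clamp between 0.03 and 0.105 m and y of block2_centre in the frame of clamp between -0.014 and 0.014 m and z of block2_centre in the frame of clamp between 0.0435 and 0.0505 m and angle between block2_centre's own z axis and vertical below 0.09 rad and angle between the x axis of block2_centre and the x axis of clamp, either way round below 0.12 rad) or (y of block2_centre in the frame of clamp above 0.075 m or y of block2_centre in the frame of clamp below -0.075 m or x of block2_centre in the frame of clamp above 0.25 m or x of block2_centre in the frame of clamp below -0.22 m)) and ((x of block3_centre in the frame of clamp between 0.03 and 0.105 m and y of block3_centre in the frame of clamp between -0.014 and 0.014 m and z of block3_centre in the frame of clamp between 0.0435 and 0.0505 m and angle between block3_centre's own z axis and vertical below 0.09 rad and angle between the x axis of block3_centre and the x axis of clamp, either way round below 0.12 rad) or (y of block3_centre in the frame of clamp above 0.075 m or y of block3_centre in the frame of clamp below -0.075 m or x of block3_centre in the frame of clamp above 0.25 m or x of block3_centre in the frame of clamp below -0.22 m))); the arm keeps its last pose, push and grip.
It fails at once if work crushed: pad pressed on a block with over 40 N (contact force between pad and block0 above 40 N or contact force between pad and block1 above 40 N or contact force between pad and block2 above 40 N or contact force between pad and block3 above 40 N).
It fails at once if a moulding shifted by more than 25 mm (distance of any of mould_gold, mould_walnut, mould_black from where it was at the start of the episode above 0.025 m).
It fails at once if a bystander shifted by more than 30 mm or tipped (distance of any of glue, tape, brushpot, hammer from where it was at the start of the episode above 0.03 m or angle between any of glue, brushpot's own z axis and vertical above 0.4 rad).
It also fails if it takes over 72 s, if anything falls off the work surface, if the arm or the gripper's body presses on something with over 40 N, if the wrist force passes 120 N, or if a joint passes its speed limit or range.

## Working session

There is one attempt and no reset: what is moved stays moved. The work goes in short steps, Python scripts to look and compute and a tool call to move; the robot and the scene stay as the last step left them, time stands still between calls to the robot, and variables do not carry over. Pictures are saved under pics/ and viewed, at most 10 in all, crops included, and the job is handed in when it is done.

Besides the shell and the picture viewer there is one more tool, called as name(argument=value, ...), one argument or row to a line, values as JSON. play_rows: Moves the arm, as the interface text tells. Its arguments: {"type":"object","properties":{"slide":{"type":"array","items":{"type":"array","items":{"type":"number"}}},"turn":{"type":"array","items":{"type":"number"}},"jaw":{"type":"array","items":{"type":"number"}},"squeeze":{"type":"number"}},"required":["slide","turn","jaw"]}

```bash
mkdir -p pics; ls; python3 - <<'E'
from bench import observe, vision, job
import cv2,numpy as np
s=observe(); print({k:np.round(v,3).tolist() for k,v in s.items()})
for c in ["scene","top"]:
    im,d=vision.get_image(c); cv2.imwrite(f"pics/{c}0.png",im[:,:,::-1])
    K=vision.get_calibration(c); print(c,K["fx"],np.round(K["pose"],3).tolist())
    for n in ["clamp","fence","handle_grip","pad_centre","block0_centre","mould_gold","mould_walnut","mould_black","glue","tape","brushpot","hammer"]:
        print(n,[(round(r["confidence"],2),np.round(r["position"],3).tolist()) for r in vision.landmark_of(c,n)][:5])
E
```

```text
pics
{'t': 0.0, 'q': [1.478, 0.359, 0.011, -0.0, -1.224, -0.288], 'dq': [-0.0, -0.001, 0.0, 0.002, 0.001, 0.001], 'joint_torque': [-0.001, -58.332, 29.341, 6.936, -0.006, -0.0], 'eef_pos': [0.251, 0.626, 0.23], 'orientation': [0.001, 0.982, -0.189, -0.0], 'ft_force': [0.679, 0.342, 0.726], 'wrist_torque': [0.025, 0.033, 0.004], 'grasp_force': 0.0, 'opening': 0.997}
scene 436.80997498280624 [[-0.342, 0.648, -0.681, 1.272], [0.94, 0.227, -0.256, 0.228], [-0.011, -0.727, -0.686, 0.75], [0.0, 0.0, 0.0, 1.0]]
clamp [(0.62, [0.777, 0.025, 0.001])]
fence [(0.86, [0.515, -0.206, 0.002])]
handle_grip [(0.82, [0.498, -0.038, 0.084])]
pad_centre [(0.66, [0.504, -0.098, 0.026]), (0.43, [0.51, -0.213, 0.001]), (0.28, [0.771, 0.207, -0.002])]
block0_centre [(0.75, [0.457, 0.264, 0.041]), (0.16, [0.78, 0.024, 0.002])]
mould_gold [(0.66, [0.521, -0.302, 0.013]), (0.19, [0.559, 0.352, 0.043])]
mould_walnut [(0.86, [0.514, -0.208, 0.009]), (0.59, [0.516, -0.206, -0.002])]
mould_black [(0.59, [0.527, -0.393, 0.01]), (0.17, [0.778, 0.023, 0.002])]
glue [(0.58, [0.785, -0.079, 0.002])]
tape [(0.71, [0.77
[... 161 characters left out ...]
 -0.007, -0.01, -0.009], [0.011, -0.038, -0.999, 1.178], [0.0, 0.0, 0.0, 1.0]]
clamp [(0.8, [0.518, -0.21, -0.002])]
fence [(0.63, [0.514, -0.206, 0.002])]
handle_grip [(0.9, [0.498, -0.036, 0.078])]
pad_centre [(0.46, [0.505, -0.095, 0.032]), (0.44, [0.743, -0.327, -0.0])]
block0_centre [(0.7, [0.458, 0.264, 0.04]), (0.29, [0.571, 0.269, 0.041])]
mould_gold [(0.77, [0.517, -0.302, 0.008]), (0.31, [0.515, -0.209, 0.012])]
mould_walnut [(0.8, [0.516, -0.208, 0.014]), (0.48, [0.513, -0.207, 0.0]), (0.46, [0.499, -0.037, 0.082])]
mould_black [(0.93, [0.529, -0.389, 0.013])]
glue [(0.7, [0.782, -0.08, 0.0])]
tape [(0.74, [0.776, 0.025, -0.002])]
brushpot []
hammer [(0.84, [0.74, -0.328, 0.002])]
```

View pics/scene0.png

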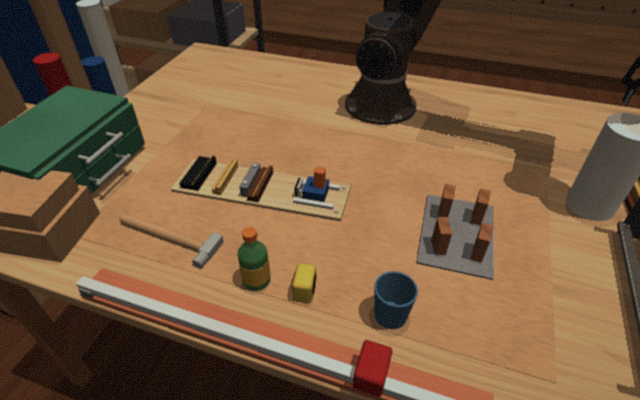

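View pics/top0.png

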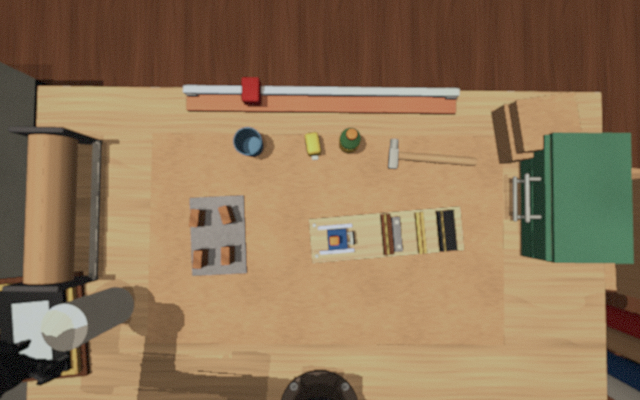

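The scene shows the walnut moulding (30 mm) at the fence, so I expect three blocks: 82 − 72 leaves 10 mm. In the top view the blocks are at about (196,218), (226,214), (199,258) and (226,255), the handle is at (335,240) and the fence at (396,233). Next I'll measure the block yaws and the clamp axis.

```bash
cat > h.py <<'E'
from bench import observe, vision, job
import cv2,numpy as np
from scipy.spatial.transform import Rotation as R
def cloud(c):
    K=vision.get_calibration(c); im,d=vision.get_image(c)
    v,u=np.mgrid[:400,:640]
    p=np.stack([(u-K["cx"])*d/K["fx"],(v-K["cy"])*d/K["fy"],d],-1)@K["pose"][:3,:3].T+K["pose"][:3,3]
    p[d==0]=np.nan
    return im,p
def tops(p,lo,hi,box,amin):
    "rects of top faces in world xy: centre, (long,short), angle deg of the LONG side, z"
    m=(p[...,2]>lo)&(p[...,2]<hi)&(p[...,0]>box[0])&(p[...,0]<box[1])&(p[...,1]>box[2])&(p[...,1]<box[3])
    n,l,st,_=cv2.connectedComponentsWithStats(m.astype(np.uint8),connectivity=4); out=[]
    for i in range(1,n):
        if st[i,4]<amin: continue
        q=p[l==i]; r=cv2.minAreaRect((q[:,:2]*1000).astype(np.float32))
        (cx,cy),(w,h),a=r
        if w<h: w,h,a=h,w,a+90
        out.append((round(cx),round(cy),round(w),round(h),round((a+90)%180-90,1),round(float(np.median(q[:,2])*1000)),int(st[i,4])))
    return out
def go(x,y,z,yaw_y=None):
    "slide (cm) and turn (deg) to bring TCP to xyz with tool y along yaw_y (deg, mod 180)"
    s=observe(); w,a,b,c=s["orientation"]; M=R.from_quat([a,b,c,w]).as_matrix()
    sl=M.T@(np.array([x,y,z])-s["eef_pos"])*100
    cur=np.degrees(np.arctan2(M[1,1],M[0,1])); t=0
    if yaw_y is not None: t=-((yaw_y-cur+90)%180-90)
    print("t",round(s["t"],2),"slide",np.round(sl,2).tolist(),"turn",round(t,1),"cur_y",round(cur,1),"tilt z",np.round(M[:,2],3).tolist(),"q",np.round(s["q"],2).tolist())
E
python3 - <<'E'
from h import *
im,p=cloud("top")
for r in tops(p,.068,.09,(.4,.65,.15,.4),20): print("blk",r)
for r in tops(p,.085,.11,(.4,.65,-.15,.15),5): print("handle",r)
for r in tops(p,.042,.055,(.4,.65,-.25,.15),20): print("fence/jaw",r)
for r in tops(p,.008,.017,(.35,.65,-.5,.15),100): print("board",r)
for n in ["block0_centre","clamp","mould_walnut"]:
    for k in vision.masks_of("top",n)[:2]:
        print(n,k["confidence"],tops(np.where(k["mask"][...,None],p,np.nan),.0,.2,(0,1,-1,1),10))
E
```

```text
blk (570, 268, 49, 24, 18.5, 78, 168)
blk (560, 352, 48, 26, -2.2, 78, 175)
blk (456, 263, 47, 24, 0.5, 78, 172)
blk (446, 342, 50, 26, -2.2, 78, 178)
handle (501, -36, 22, 22, 0.2, 98, 80)
fence/jaw (517, -218, 99, 23, 5.6, 46, 264)
fence/jaw (502, -47, 60, 56, 5.3, 48, 327)
fence/jaw (505, -90, 38, 12, 5.7, 45, 48)
board (515, -193, 451, 130, -84.8, 12, 3836)
block0_centre 0.6 [(456, 270, 49, 38, 1.4, 77, 259)]
block0_centre 0.48 [(570, 278, 58, 43, 17.6, 76, 256)]
clamp 0.67 [(569, 278, 60, 45, 17.6, 76, 280)]
clamp 0.56 [(535, -407, 128, 25, 4.8, 12, 275), (524, -280, 137, 132, -84.6, 12, 1236), (504, -73, 210, 130, -84.8, 13, 3070)]
mould_walnut 0.56 [(516, -192, 120, 33, 6.6, 32, 467)]
```

```bash
python3 - <<'E'
from h import *
go(.470,.285,.23,0.5)
E
```

```text
t 1.5 slide [33.04, 23.57, 0.13] turn 67.7 cur_y -111.8 tilt z [-0.0, -0.0, -1.0] q [1.48, 0.36, 0.01, -0.0, -1.22, -0.29]
```

play_rows(
  slide=[
    [4.7,3.4,0],
    [9.4,6.7,0],
    [14.2,10.1,0],
    [18.9,13.5,0],
    [23.6,16.8,0],
    [28.3,20.2,0],
    [33,23.6,0],
    [33,23.6,0],
  ],
  turn=[9.7,19.3,29,38.7,48.4,58,67.7,67.7],
  jaw=[100,100,100,100,100,100,100,100],
  squeeze=40,
)

```text
t: 2.5
eef_pos: [0.4709, 0.2818, 0.2315]
orientation: [-0.0, 0.708, -0.706, 0.0]
ft_force: [-0.5, 0.9, 0.4]
opening: 1.001
grasp_force: 0.0
```

```bash
python3 - <<'E'
from h import *
im,p=cloud("wrist"); cv2.imwrite("pics/w1.png",im[:,:,::-1])
for r in tops(p,.068,.09,(.4,.65,.15,.4),200): print("blk",r)
go(.456,.263,.23,0.5)
E
```

```text
blk (567, 266, 50, 24, 18.2, 78, 1304)
blk (453, 262, 50, 24, 1.4, 78, 1297)
blk (443, 339, 50, 25, -2.1, 78, 1123)
blk (558, 350, 50, 25, -4.4, 78, 1119)
t 2.55 slide [2.02, 1.45, 0.15] turn -0.2 cur_y -179.7 tilt z [0.0, 0.0, -1.0] q [0.9, 0.15, -0.27, 0.0, -1.15, -0.89]
```

View pics/w1.png

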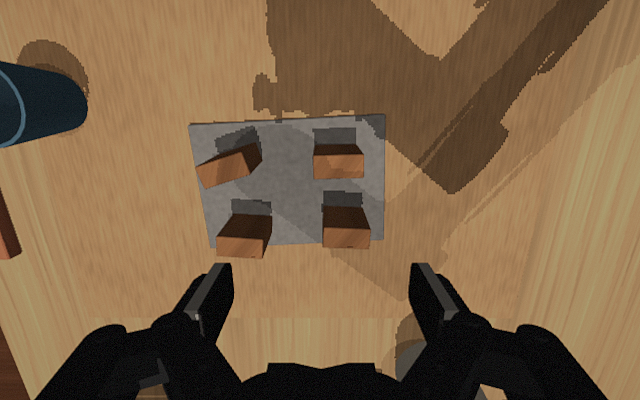

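The wrist view shows all four blocks on the tray. The near-right one I'm taking first is at (339,162), and its top is 50x24 mm at z = 78 mm. I'll descend on it now.

play_rows(
  slide=[
    [2.2,1.55,0],
    [2.2,1.55,5],
    [2.2,1.55,10],
    [2.2,1.55,14],
    [2.2,1.55,17],
    [2.2,1.55,19],
    [2.2,1.55,19],
    [2.2,1.55,19],
  ],
  turn=[-0.7,-0.7,-0.7,-0.7,-0.7,-0.7,-0.7,-0.7],
  jaw=[100,100,100,100,100,100,80,40],
)

```text
t: 3.55
eef_pos: [0.4544, 0.2637, 0.0421]
orientation: [-0.0, 0.715, -0.699, 0.0]
ft_force: [0.8, 0.0, 0.1]
opening: 0.611
grasp_force: 0.0
```

play_rows(
  slide=[
    [0,0,0],
    [0,0,0],
    [0,0,0],
    [0,0,0],
  ],
  turn=[0,0,0,0],
  jaw=[30,30,30,30],
)

```text
t: 4.05
eef_pos: [0.4546, 0.2634, 0.0423]
orientation: [-0.001, 0.714, -0.7, -0.0]
ft_force: [-3.0, 2.2, 6.3]
opening: 0.583
grasp_force: 42.5
```

```bash
python3 - <<'E'
from h import *
im,p=cloud("wrist"); cv2.imwrite("pics/w2.png",im[:,:,::-1])
for r in tops(p,.068,.09,(.4,.65,.15,.4),200): print("blk",r)
go(.503,-.07,.25,5.2)
E
```

```text
blk (567, 266, 52, 24, 18.6, 78, 7062)
blk (454, 261, 77, 25, 1.2, 78, 9309)
t 4.1 slide [33.4, -4.17, -20.82] turn -4.0 cur_y -178.8 tilt z [0.001, 0.001, -1.0] q [0.9, 0.32, -0.55, -0.0, -0.7, -0.88]
```

```bash
cat >> h.py <<'E'
O=np.array([.516,-.2075]); A=np.radians(95.2)
def cl(x,y=0):
    ex=np.array([np.cos(A),np.sin(A)]); return O+x*ex+y*np.array([-ex[1],ex[0]])
E
python3 - <<'E'
from h import *
go(*cl(.046),.20,5.2)
E
```

```text
t 4.1 slide [42.6, -4.86, -15.83] turn -4.0 cur_y -178.8 tilt z [0.001, 0.001, -1.0] q [0.9, 0.32, -0.55, -0.0, -0.7, -0.88]
```

play_rows(
  slide=[
    [0,0,-4],
    [2,-0.2,-9],
    [7,-0.8,-13.5],
    [13,-1.5,-15.8],
    [19,-2.2,-15.8],
    [25,-2.9,-15.8],
    [31,-3.5,-15.8],
    [36.5,-4.2,-15.8],
  ],
  turn=[0,0,0,-1,-2,-3,-4,-4],
  jaw=[30,30,30,30,30,30,30,30],
)

```text
t: 5.1
eef_pos: [0.5034, -0.1035, 0.1997]
orientation: [-0.0, 0.738, -0.674, 0.0]
ft_force: [0.9, 1.4, 0.1]
opening: 0.58
grasp_force: 41.9
```

play_rows(
  slide=[
    [3.5,-0.3,0],
    [6.1,-0.2,0],
    [6.1,-0.2,0],
    [6.1,-0.2,0],
  ],
  turn=[0,0,0,0],
  jaw=[30,30,30,30],
)

```text
t: 5.6
eef_pos: [0.511, -0.1618, 0.1992]
orientation: [-0.0, 0.738, -0.675, -0.0]
ft_force: [-0.1, 0.3, -0.2]
opening: 0.58
grasp_force: 41.9
```

```bash
python3 - <<'E'
from h import *
s=observe();print(s["eef_pos"])
im,p=cloud("wrist"); cv2.imwrite("pics/w3.png",im[:,:,::-1])
B=(.35,.65,-.5,.1)
for r in tops(p,.042,.0505,B,60): print("fence/jaw",r)
for r in tops(p,.085,.11,B,60): print("handle",r)
for r in tops(p,.03,.0415,B,60): print("mould",r)
for r in tops(p,.009,.0155,B,100): print("board",r)
for r in tops(p,.225,.246,B,100): print("held",r)
go(*cl(.0435),.20,5.2)
E
```

```text
[ 0.51095663 -0.16175066  0.1992201 ]
fence/jaw (515, -221, 100, 21, 5.2, 46, 2432)
handle (498, -30, 22, 6, 5.1, 98, 86)
mould (520, -292, 120, 24, 5.2, 37, 3153)
mould (514, -194, 119, 29, 5.6, 34, 2664)
mould (502, -206, 18, 7, -12.1, 31, 81)
mould (486, -205, 20, 11, 5.3, 31, 96)
board (513, -200, 261, 130, -84.8, 12, 17845)
held (510, -164, 77, 25, 5.3, 235, 9213)
t 5.65 slide [0.28, -0.08, -0.07] turn -0.0 cur_y -174.8 tilt z [-0.0, 0.0, -1.0] q [0.06, 0.15, -0.34, -0.0, -1.08, 0.03]
```

View pics/w3.png

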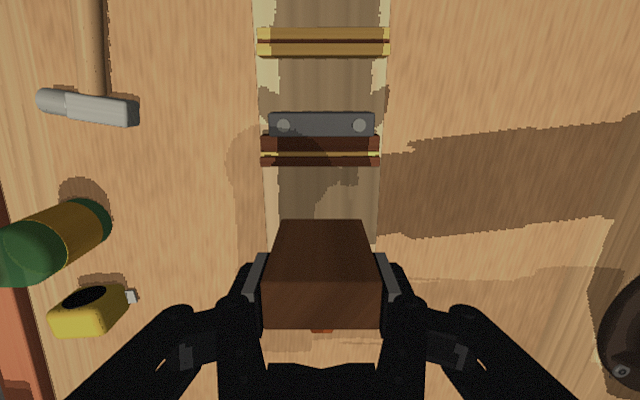

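The wrist view shows the held block with its top at about (320,305), well in line with the moulding's front edge (row ~165). It sits 2 mm ahead of the TCP along tool x. I'll lower it to clamp x of about 44 mm.

play_rows(
  slide=[
    [0.1,0,5],
    [0.1,0,9.5],
    [0.1,0,12.5],
    [0.1,0,14.3],
    [0.1,0,15.2],
    [0.1,0,15.2],
    [0.1,0,15.2],
  ],
  turn=[0,0,0,0,0,0,0],
  jaw=[30,30,30,30,30,30,30],
)

```text
t: 6.52
eef_pos: [0.5119, -0.1625, 0.0479]
orientation: [-0.0, 0.739, -0.674, 0.0]
ft_force: [0.2, 0.5, -1.1]
opening: 0.581
grasp_force: 42.1
```

```bash
python3 - <<'E'
from h import *
s=observe();print(s["eef_pos"],s["ft_force"])
im,p=cloud("wrist"); cv2.imwrite("pics/w4.png",im[:,:,::-1])
B=(.35,.65,-.5,.1)
for r in tops(p,.03,.0415,B,60): print("mould",r)
for r in tops(p,.042,.0505,B,60): print("fence/jaw",r)
for r in tops(p,.075,.09,B,60): print("blk",r)
E
```

```text
[ 0.51187137 -0.16254715  0.04793798] [ 0.20782602  0.51079872 -1.07130908]
mould (519, -283, 120, 6, 5.4, 38, 4649)
mould (516, -232, 96, 0, 5.3, 37, 393)
mould (514, -192, 120, 35, 5.2, 34, 10733)
mould (504, -98, 40, 3, 4.7, 36, 875)
fence/jaw (515, -221, 100, 22, 5.3, 46, 9348)
fence/jaw (512, -176, 49, 2, 5.4, 46, 673)
fence/jaw (504, -94, 40, 11, 4.7, 46, 778)
blk (511, -164, 77, 25, 4.8, 84, 8639)
```

View pics/w4.png

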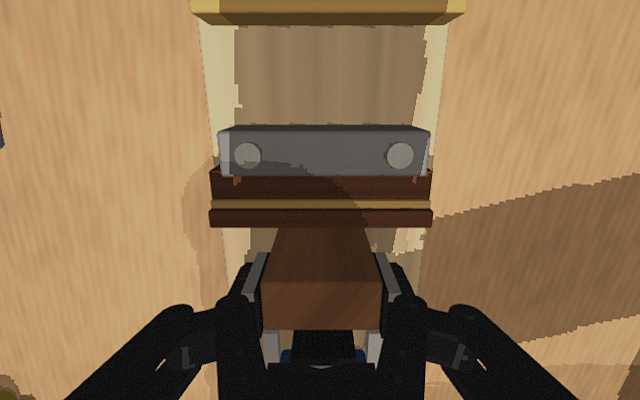

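The block hangs about 1.5 mm over the board. Its front face is ~4 mm from the moulding (edge at row 226). I'll nudge it 2.5 mm closer, set it down and release.

play_rows(
  slide=[
    [0.25,0,0],
    [0.25,0,0.13],
    [0.25,0,0.13],
    [0.25,0,0.13],
    [0.25,0,0.13],
    [0.25,0,0.13],
    [0.25,0,0.13],
  ],
  turn=[0,0,0,0,0,0,0],
  jaw=[30,30,30,70,85,90,90],
)

```text
t: 7.45
eef_pos: [0.5115, -0.1653, 0.046]
orientation: [0.0, 0.738, -0.674, -0.0]
ft_force: [0.2, -0.1, -0.5]
opening: 0.895
grasp_force: 0.0
```

play_rows(
  slide=[
    [0,0,-2],
    [0,0,-6],
    [0,0,-11],
    [0,0,-16],
    [0,0,-16],
  ],
  turn=[0,0,0,0,0],
  jaw=[90,90,90,90,90],
)

```text
t: 8.07
eef_pos: [0.5139, -0.1656, 0.2105]
orientation: [-0.003, 0.739, -0.674, 0.003]
ft_force: [0.3, 0.3, -1.4]
opening: 0.903
grasp_force: 0.0
```

```bash
python3 - <<'E'
from h import *
im,p=cloud("wrist"); cv2.imwrite("pics/w5.png",im[:,:,::-1])
B=(.35,.65,-.5,.1)
for r in tops(p,.03,.0415,B,60): print("mould",r)
for r in tops(p,.042,.0505,B,60): print("fence/jaw",r)
for r in tops(p,.075,.09,B,60): print("blk",r)
go(.443,.339,.2,-3)
E
```

```text
mould (520, -292, 120, 23, 5.2, 37, 2802)
mould (514, -194, 120, 30, 4.7, 34, 2729)
mould (504, -98, 40, 2, 5.9, 36, 153)
mould (502, -78, 60, 9, 5.3, 35, 273)
fence/jaw (515, -222, 100, 21, 5.3, 46, 2245)
fence/jaw (513, -179, 48, 1, 5.5, 47, 91)
fence/jaw (504, -93, 39, 13, 4.0, 45, 352)
fence/jaw (500, -50, 60, 56, 5.3, 48, 1810)
blk (511, -167, 50, 24, 4.9, 82, 1417)
blk (500, -50, 24, 5, 6.0, 83, 207)
t 8.12 slide [-50.85, 2.37, 0.78] turn 8.2 cur_y -174.8 tilt z [0.004, 0.0, -1.0] q [0.05, 0.15, -0.33, 0.0, -1.09, 0.04]
```

play_rows(
  slide=[
    [-5,0.2,0],
    [-11,0.4,0],
    [-17,0.7,0],
    [-23,1,0],
    [-29,1.2,0],
    [-35,1.5,0],
    [-41,1.8,0],
    [-46.5,2.1,0],
  ],
  turn=[0,1,2,3,4,5,6,7.4],
  jaw=[100,100,100,100,100,100,100,100],
)

```text
t: 9.12
eef_pos: [0.4475, 0.2975, 0.2047]
orientation: [-0.001, -0.693, 0.721, -0.0]
ft_force: [1.0, 0.7, 1.4]
opening: 0.999
grasp_force: 0.0
```

play_rows(
  slide=[
    [-4.5,-0.4,0],
    [-4.5,-0.4,0],
    [-4.5,-0.4,0],
    [-4.5,-0.4,0],
  ],
  turn=[0,0,0,0],
  jaw=[100,100,100,100],
)

```text
t: 9.62
eef_pos: [0.4542, 0.3396, 0.2056]
orientation: [-0.0, -0.693, 0.721, -0.0]
ft_force: [1.0, 0.3, -0.5]
opening: 1.002
grasp_force: 0.0
```

```bash
python3 - <<'E'
from h import *
go(.444,.3405,.0423,-2.2)
E
```

```text
t 9.62 slide [-0.06, 1.02, 16.33] turn -0.1 cur_y 177.7 tilt z [-0.001, -0.001, -1.0] q [0.99, 0.2, -0.27, -0.0, -1.1, -1.03]
```

play_rows(
  slide=[
    [-0.05,1,3],
    [-0.05,1,8],
    [-0.05,1,12],
    [-0.05,1,15],
    [-0.05,1,16.4],
    [-0.05,1,16.4],
    [-0.05,1,16.4],
    [-0.05,1,16.4],
  ],
  turn=[0,0,0,0,0,0,0,0],
  jaw=[100,100,100,100,100,100,80,40],
)

```text
t: 10.62
eef_pos: [0.4449, 0.3422, 0.0433]
orientation: [0.001, -0.693, 0.721, 0.0]
ft_force: [-0.3, 0.2, 1.1]
opening: 0.602
grasp_force: 0.0
```

play_rows(
  slide=[
    [0,0,0],
    [0,0,0],
    [0,0,0],
    [0,0,0],
  ],
  turn=[0,0,0,0],
  jaw=[30,30,30,30],
)

```text
t: 11.12
eef_pos: [0.445, 0.3423, 0.0434]
orientation: [0.001, -0.693, 0.72, 0.0]
ft_force: [-0.8, -0.3, 7.6]
opening: 0.576
grasp_force: 42.2
```

```bash
python3 - <<'E'
from h import *
go(.509,-.1365,.19,5.2)
E
```

```text
t 11.12 slide [47.57, -8.25, -14.74] turn -7.4 cur_y 177.8 tilt z [0.001, 0.002, -1.0] q [1.0, 0.37, -0.47, 0.0, -0.73, -1.04]
```

play_rows(
  slide=[
    [0,0,-4],
    [3,-0.5,-9],
    [9,-1.5,-13],
    [15,-2.6,-14.7],
    [21,-3.6,-14.7],
    [27,-4.7,-14.7],
    [33,-5.7,-14.7],
    [39,-6.8,-14.7],
  ],
  turn=[0,-1,-2,-3,-4,-5,-6,-7.4],
  jaw=[30,30,30,30,30,30,30,30],
)

```text
t: 12.12
eef_pos: [0.4967, -0.0488, 0.1898]
orientation: [-0.001, 0.739, -0.674, 0.0]
ft_force: [0.9, 0.5, 0.2]
opening: 0.583
grasp_force: 41.7
```

```bash
python3 - <<'E'
from h import *
go(.509,-.1365,.19,5.2)
E
```

```text
t 12.12 slide [8.85, -0.43, -0.03] turn 0.0 cur_y -174.8 tilt z [0.002, 0.001, -1.0] q [0.3, 0.1, -0.43, -0.0, -1.04, -0.2]
```

play_rows(
  slide=[
    [4.5,-0.2,0],
    [8.65,-0.4,0],
    [8.65,-0.4,0],
    [8.65,-0.4,0],
    [8.65,-0.4,0],
  ],
  turn=[0,0,0,0,0],
  jaw=[30,30,30,30,30],
)

```text
t: 12.75
eef_pos: [0.5085, -0.1319, 0.1892]
orientation: [-0.0, 0.739, -0.674, 0.0]
ft_force: [0.7, -0.7, -0.8]
opening: 0.58
grasp_force: 41.7
```

```bash
python3 - <<'E'
from h import *
s=observe();print(s["eef_pos"])
im,p=cloud("wrist"); cv2.imwrite("pics/w6.png",im[:,:,::-1])
B=(.35,.65,-.5,.1)
for r in tops(p,.042,.0505,B,60): print("fence/jaw",r)
for r in tops(p,.077,.09,B,60): print("blk",r)
for r in tops(p,.215,.236,B,100): print("held",r)
E
```

```text
[ 0.50847325 -0.13194223  0.18920084]
fence/jaw (515, -221, 100, 22, 5.2, 46, 2944)
blk (511, -167, 50, 24, 5.4, 82, 1803)
held (508, -135, 78, 26, 5.3, 224, 8994)
```

play_rows(
  slide=[
    [0.6,0,4],
    [0.6,0,8],
    [0.6,0,11.3],
    [0.6,0,13.2],
    [0.6,0,14],
    [0.6,0,14],
    [0.6,0,14],
  ],
  turn=[0,0,0,0,0,0,0],
  jaw=[30,30,30,30,30,30,30],
)

```text
t: 13.68
eef_pos: [0.5098, -0.1384, 0.0499]
orientation: [-0.001, 0.739, -0.674, 0.001]
ft_force: [0.6, -0.4, -1.3]
opening: 0.58
grasp_force: 41.9
```

```bash
python3 - <<'E'
from h import *
s=observe();print(s["eef_pos"],s["ft_force"])
im,p=cloud("wrist"); cv2.imwrite("pics/w7.png",im[:,:,::-1])
B=(.35,.65,-.5,.1)
for r in tops(p,.042,.0505,B,60): print("fence/jaw",r)
for r in tops(p,.077,.09,B,60): print("blk",r)
E
```

```text
[ 0.50978135 -0.13844644  0.04994459] [ 0.59623725 -0.35689246 -1.28747302]
fence/jaw (515, -221, 100, 22, 5.2, 46, 10536)
fence/jaw (512, -179, 49, 1, 5.2, 46, 487)
fence/jaw (503, -92, 40, 12, 4.8, 46, 768)
fence/jaw (502, -72, 60, 11, 5.0, 47, 1565)
blk (510, -154, 77, 52, 6.2, 83, 14831)
```

View pics/w7.png

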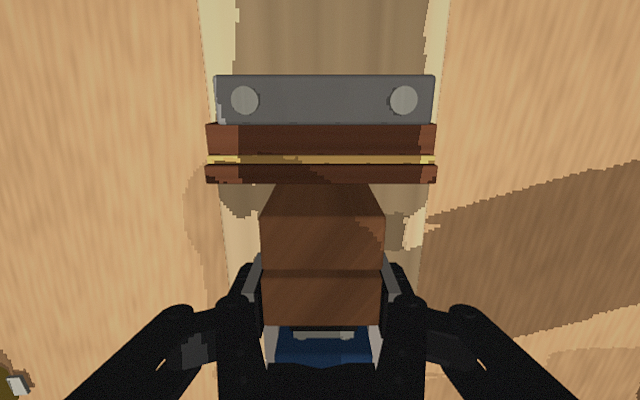

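Both block tops show, with the gap line at row ~272; the combined depth is 52 mm, so the gap is about 3 mm. I'll nudge 2.5 mm, set it down and release.

play_rows(
  slide=[
    [0.25,0,0],
    [0.25,0,0.2],
    [0.25,0,0.2],
    [0.25,0,0.2],
    [0.25,0,0.2],
    [0.25,0,0.2],
    [0.25,0,0.2],
  ],
  turn=[0,0,0,0,0,0,0],
  jaw=[30,30,30,70,85,90,90],
)

```text
t: 14.6
eef_pos: [0.5092, -0.1412, 0.0469]
orientation: [0.0, 0.738, -0.674, -0.0]
ft_force: [-0.5, 0.1, 0.2]
opening: 0.896
grasp_force: 0.0
```

play_rows(
  slide=[
    [0,0,-2],
    [0,0,-6],
    [0,0,-11],
    [0,0,-16],
    [0,0,-16],
  ],
  turn=[0,0,0,0,0],
  jaw=[90,90,90,90,90],
)

```text
t: 15.22
eef_pos: [0.5116, -0.1413, 0.2114]
orientation: [-0.003, 0.739, -0.674, 0.003]
ft_force: [-0.9, -0.2, -1.4]
opening: 0.9
grasp_force: 0.0
```

```bash
python3 - <<'E'
from h import *
im,p=cloud("wrist"); cv2.imwrite("pics/w8.png",im[:,:,::-1])
B=(.35,.65,-.5,.1)
for r in tops(p,.042,.0505,B,60): print("fence/jaw",r)
for r in tops(p,.077,.09,B,60): print("blk",r)
go(.560,.351,.21,-3)
E
```

```text
fence/jaw (515, -221, 100, 22, 5.3, 46, 2443)
fence/jaw (504, -93, 38, 12, 4.7, 45, 375)
fence/jaw (500, -50, 60, 56, 5.3, 48, 1910)
blk (510, -157, 50, 47, 5.2, 82, 2815)
blk (500, -51, 24, 5, 3.5, 83, 170)
t 15.28 slide [-48.56, -9.41, -0.08] turn 8.2 cur_y -174.8 tilt z [0.004, 0.0, -1.0] q [0.1, 0.13, -0.34, 0.0, -1.09, -0.01]
```

play_rows(
  slide=[
    [-5,-1,0],
    [-11,-2.1,0],
    [-17,-3.3,0],
    [-23,-4.5,0],
    [-29,-5.6,0],
    [-35,-6.8,0],
    [-41,-7.9,0],
    [-46.5,-9,0],
  ],
  turn=[0,1,2,3,4,5,6.5,8.2],
  jaw=[100,100,100,100,100,100,100,100],
)

```text
t: 16.27
eef_pos: [0.5561, 0.3318, 0.2051]
orientation: [-0.001, -0.688, 0.726, 0.0]
ft_force: [1.0, 0.1, -0.4]
opening: 1.0
grasp_force: 0.0
```

play_rows(
  slide=[
    [-2,-0.1,0],
    [-2,-0.1,0],
    [-2,-0.1,0],
    [-2,-0.1,0],
  ],
  turn=[0,0,0,0],
  jaw=[100,100,100,100],
)

```text
t: 16.77
eef_pos: [0.559, 0.3486, 0.2072]
orientation: [-0.0, -0.688, 0.726, 0.0]
ft_force: [-0.1, 0.8, -0.3]
opening: 1.0
grasp_force: 0.0
```

```bash
python3 - <<'E'
from h import *
go(.5595,.3505,.0423,-3.2)
E
```

```text
t 16.77 slide [-0.19, -0.04, 16.49] turn 0.1 cur_y 176.9 tilt z [-0.0, 0.0, -1.0] q [0.85, 0.35, -0.06, -0.0, -1.16, -0.91]
```

play_rows(
  slide=[
    [0,0,4],
    [0,0,8],
    [0,0,12],
    [0,0,15],
    [0,0,16.5],
    [0,0,16.5],
    [0,0,16.5],
    [0,0,16.5],
  ],
  turn=[0,0,0,0,0,0,0,0],
  jaw=[100,100,100,100,100,100,80,40],
)

```text
t: 17.77
eef_pos: [0.5596, 0.3505, 0.0435]
orientation: [0.001, -0.688, 0.725, 0.0]
ft_force: [-3.3, -1.6, 0.9]
opening: 0.603
grasp_force: 0.3
```

play_rows(
  slide=[
    [0,0,0],
    [0,0,0],
    [0,0,0],
    [0,0,0],
  ],
  turn=[0,0,0,0],
  jaw=[30,30,30,30],
)

```text
t: 18.27
eef_pos: [0.5596, 0.3506, 0.0436]
orientation: [0.001, -0.688, 0.725, -0.0]
ft_force: [-1.4, -0.7, 5.9]
opening: 0.582
grasp_force: 42.4
```

```bash
python3 - <<'E'
from h import *
go(.507,-.112,.20,5.2)
E
```

```text
t 18.27 slide [46.45, 2.82, -15.72] turn -8.2 cur_y 177.0 tilt z [0.002, 0.001, -1.0] q [0.85, 0.5, -0.24, 0.0, -0.83, -0.91]
```

play_rows(
  slide=[
    [0,0,-5],
    [2,0.1,-10],
    [7,0.4,-14],
    [13,0.8,-15.7],
    [19,1.2,-15.7],
    [25,1.5,-15.7],
    [31,1.9,-15.7],
    [37,2.2,-15.7],
  ],
  turn=[0,0,-1,-2,-3.5,-5,-6.5,-8.2],
  jaw=[30,30,30,30,30,30,30,30],
)

```text
t: 19.27
eef_pos: [0.5169, -0.0201, 0.1996]
orientation: [-0.001, 0.739, -0.674, 0.0]
ft_force: [1.8, -1.0, -1.2]
opening: 0.578
grasp_force: 41.9
```

```bash
python3 - <<'E'
from h import *
go(.507,-.112,.20,5.2)
E
```

```text
t 19.27 slide [9.06, 1.83, -0.05] turn 0.1 cur_y -174.7 tilt z [0.001, 0.0, -1.0] q [0.34, 0.12, -0.38, -0.0, -1.07, -0.25]
```

play_rows(
  slide=[
    [5,1,0],
    [9.1,1.85,0],
    [9.1,1.85,0],
    [9.1,1.85,0],
    [9.1,1.85,0],
  ],
  turn=[0,0,0,0,0],
  jaw=[30,30,30,30,30],
)

```text
t: 19.9
eef_pos: [0.5075, -0.1099, 0.1991]
orientation: [-0.0, 0.739, -0.674, 0.0]
ft_force: [-0.2, 0.0, -0.9]
opening: 0.576
grasp_force: 41.9
```

```bash
python3 - <<'E'
from h import *
s=observe();print(s["eef_pos"])
im,p=cloud("wrist"); cv2.imwrite("pics/w9.png",im[:,:,::-1])
B=(.35,.65,-.5,.1)
for r in tops(p,.042,.0505,B,60): print("fence/jaw",r)
for r in tops(p,.077,.09,B,60): print("blk",r)
for r in tops(p,.225,.246,B,100): print("held",r)
E
```

```text
[ 0.5074674  -0.10990202  0.1991012 ]
fence/jaw (515, -221, 100, 22, 5.2, 46, 3014)
fence/jaw (504, -93, 39, 13, 5.1, 45, 445)
fence/jaw (502, -76, 59, 3, 5.0, 46, 225)
blk (510, -156, 50, 48, 5.3, 82, 3408)
held (507, -111, 77, 27, 5.1, 234, 8901)
```

play_rows(
  slide=[
    [0.6,0.1,4],
    [0.6,0.1,8.5],
    [0.6,0.1,12],
    [0.6,0.1,14.2],
    [0.6,0.1,15],
    [0.6,0.1,15],
    [0.6,0.1,15],
  ],
  turn=[0,0,0,0,0,0,0],
  jaw=[30,30,30,30,30,30,30],
)

```text
t: 20.82
eef_pos: [0.5076, -0.1164, 0.0498]
orientation: [-0.001, 0.739, -0.674, 0.001]
ft_force: [0.6, 1.5, 0.2]
opening: 0.583
grasp_force: 42.1
```

```bash
python3 - <<'E'
from h import *
s=observe();print(s["eef_pos"],s["ft_force"])
im,p=cloud("wrist"); cv2.imwrite("pics/w10.png",im[:,:,::-1])
B=(.35,.65,-.5,.1)
for r in tops(p,.042,.0505,B,60): print("fence/jaw",r)
for r in tops(p,.077,.09,B,60): print("blk",r)
E
```

```text
[ 0.50759011 -0.1164184   0.04980594] [0.64330865 1.47037739 0.1656401 ]
fence/jaw (515, -221, 101, 22, 5.2, 46, 12406)
fence/jaw (512, -180, 49, 1, 5.4, 46, 291)
fence/jaw (500, -61, 60, 26, 4.7, 48, 3130)
blk (510, -156, 51, 48, 5.1, 82, 14982)
blk (507, -117, 77, 26, 5.3, 85, 7811)
```

View pics/w10.png

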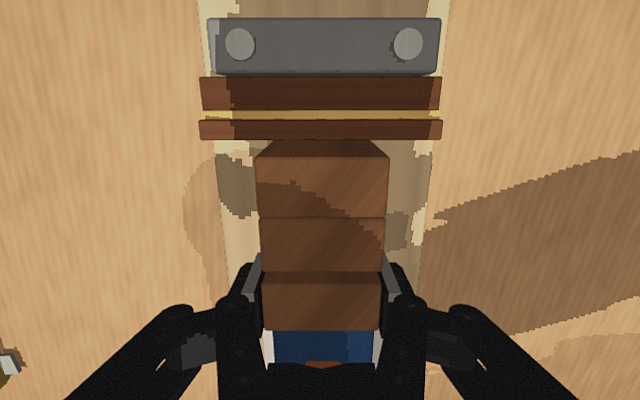

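The third block hangs in line behind the other two, with the gap line at row ~275, which is about 3 mm. I'll nudge it 2 mm, set it down, release and rise.

play_rows(
  slide=[
    [0.2,0,0],
    [0.2,0,0.2],
    [0.2,0,0.2],
    [0.2,0,0.2],
    [0.2,0,0.2],
    [0.2,0,0.2],
    [0.2,0,0.2],
  ],
  turn=[0,0,0,0,0,0,0],
  jaw=[30,30,30,70,85,90,90],
)

```text
t: 21.75
eef_pos: [0.507, -0.1187, 0.0469]
orientation: [0.0, 0.738, -0.674, -0.0]
ft_force: [-0.8, 0.4, 0.5]
opening: 0.898
grasp_force: 0.0
```

play_rows(
  slide=[
    [0,0,-2],
    [0,0,-6],
    [0,0,-10],
    [0,0,-10],
    [0,0,-10],
  ],
  turn=[0,0,0,0,0],
  jaw=[90,90,90,90,90],
)

```text
t: 22.38
eef_pos: [0.5067, -0.1186, 0.1467]
orientation: [-0.0, 0.738, -0.675, -0.0]
ft_force: [0.4, -0.1, 0.4]
opening: 0.898
grasp_force: 0.0
```

```bash
python3 - <<'E'
from h import *
im,p=cloud("wrist")
B=(.35,.65,-.5,.1)
for r in tops(p,.042,.0505,B,60): print("fence/jaw",r)
for r in tops(p,.077,.09,B,60): print("blk",r)
for r in tops(p,.093,.105,B,60): print("handle",r)
go(.500,-.037,.147,5.2)
E
```

```text
fence/jaw (515, -221, 100, 22, 5.1, 46, 4305)
fence/jaw (512, -180, 47, 0, 5.3, 46, 62)
fence/jaw (503, -88, 36, 3, 5.4, 44, 126)
fence/jaw (500, -50, 60, 56, 5.3, 48, 2925)
blk (509, -143, 74, 50, -84.7, 82, 7205)
blk (500, -50, 24, 5, 5.2, 84, 300)
handle (499, -39, 27, 24, -84.0, 98, 919)
t 22.43 slide [-8.2, -0.1, -0.08] turn -0.0 cur_y -174.8 tilt z [-0.001, 0.0, -1.0] q [0.15, 0.18, -0.44, -0.0, -0.95, -0.06]
```

play_rows(
  slide=[
    [-5,0,0],
    [-8,0,0],
    [-8,0,3],
    [-8,0,6.5],
    [-8,0,8.2],
    [-8,0,8.2],
    [-8,0,8.2],
    [-8,0,8.2],
  ],
  turn=[0,0,0,0,0,0,0,0],
  jaw=[90,90,90,90,90,90,60,40],
)

```text
t: 23.42
eef_pos: [0.5003, -0.039, 0.0657]
orientation: [-0.001, 0.738, -0.674, 0.0]
ft_force: [0.7, -0.1, 0.9]
opening: 0.484
grasp_force: 0.0
```

play_rows(
  slide=[
    [0,0,0],
    [0,0,0],
    [0,0,0],
    [0,0,0],
    [0,0,0],
  ],
  turn=[0,0,0,0,0],
  jaw=[20,10,10,10,10],
  squeeze=60,
)

```text
t: 24.05
eef_pos: [0.4994, -0.0391, 0.0658]
orientation: [-0.0, 0.738, -0.674, -0.0]
ft_force: [-3.9, 0.3, 7.9]
opening: 0.273
grasp_force: 59.3
```

play_rows(
  slide=[
    [0.2,0,0],
    [0.4,0,0],
    [0.6,0,0],
    [0.7,0,0],
    [0.7,0,0],
    [0.7,0,0],
  ],
  turn=[0,0,0,0,0,0],
  jaw=[10,10,10,10,10,10],
)

```text
t: 24.8
eef_pos: [0.5, -0.0459, 0.0658]
orientation: [-0.0, 0.738, -0.674, -0.0]
ft_force: [-4.5, 2.8, 7.6]
opening: 0.27
grasp_force: 59.4
```

play_rows(
  slide=[
    [0.1,0,0],
    [0.2,0,0],
    [0.3,0,0],
    [0.3,0,0],
    [0.3,0,0],
  ],
  turn=[0,0,0,0,0],
  jaw=[10,10,10,10,10],
)

```text
t: 25.42
eef_pos: [0.5003, -0.0487, 0.0658]
orientation: [-0.0, 0.738, -0.674, -0.0]
ft_force: [-5.2, 3.9, 6.5]
opening: 0.276
grasp_force: 59.4
```

play_rows(
  slide=[
    [0.1,0,0],
    [0.2,0,0],
    [0.2,0,0],
    [0.2,0,0],
    [0.2,0,0],
  ],
  turn=[0,0,0,0,0],
  jaw=[10,10,10,10,10],
)

```text
t: 26.05
eef_pos: [0.5005, -0.0505, 0.0658]
orientation: [-0.0, 0.738, -0.674, -0.0]
ft_force: [-5.0, 6.0, 8.1]
opening: 0.27
grasp_force: 59.4
```

play_rows(
  slide=[
    [0.1,0,0],
    [0.2,0,0],
    [0.2,0,0],
    [0.2,0,0],
  ],
  turn=[0,0,0,0],
  jaw=[10,10,10,10],
)

```text
t: 26.55
eef_pos: [0.5006, -0.0523, 0.0658]
orientation: [-0.0, 0.738, -0.674, -0.0]
ft_force: [-5.9, 7.9, 8.8]
opening: 0.274
grasp_force: 59.5
```

play_rows(
  slide=[
    [0.1,0,0],
    [0.2,0,0],
    [0.2,0,0],
    [0.2,0,0],
    [0.2,0,0],
    [0.2,0,0],
  ],
  turn=[0,0,0,0,0,0],
  jaw=[10,10,10,10,10,10],
)

```text
t: 27.3
eef_pos: [0.5008, -0.054, 0.0659]
orientation: [-0.001, 0.738, -0.674, -0.0]
ft_force: [-7.3, 10.7, 8.7]
opening: 0.274
grasp_force: 59.6
```

```bash
python3 - <<'E'
from h import *
B=(.35,.65,-.5,.1)
for c in ["wrist","top"]:
    im,p=cloud(c); cv2.imwrite(f"pics/end_{c}.png",im[:,:,::-1])
    for r in tops(p,.042,.0505,B,15): print(c,"fence/jaw",r)
    for r in tops(p,.077,.09,B,30): print(c,"blk",r)
fs=[]
for i in range(6):
    vision.get_image("top"); s=observe(); fs.append(np.r_[s["ft_force"],s["eef_pos"]*1000])
print(np.round(np.mean(fs,0),2),s["t"],s["grasp_force"])
E
```

```text
wrist fence/jaw (504, -98, 36, 4, 6.1, 44, 405)
wrist fence/jaw (501, -69, 60, 46, 5.3, 48, 6311)
wrist blk (509, -139, 62, 50, -84.9, 82, 21796)
wrist blk (501, -64, 50, 7, 4.9, 84, 1506)
top fence/jaw (517, -219, 99, 22, 4.7, 46, 240)
top blk (514, -148, 62, 47, -89.6, 82, 253)
[ -6.39   9.95   8.84 500.79 -53.94  65.85] 27.7 59.563268423080444
```

View pics/end_wrist.png

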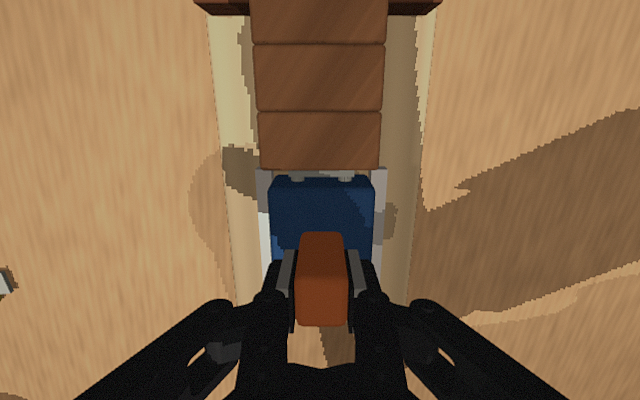

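The final view shows the three blocks face to face, with joints at rows 43 and 110, and the pad against the last one at row 168. The jaw has moved 15 mm at about 10 N against about 4 N of return spring, so the pad has sunk about 5 mm. I'm handing in.

```bash
python3 -c "
from bench import job; print(job.sign_off())"
```

```text
the job is handed in; nothing more can be done
None
```

I handed the job in at about 28 s: the walnut moulding and three upright blocks are clamped on the fence, with the pad sunk about 5 mm by the force and travel readings, the gripper still holding the handle, and the spare block left on the tray. The sign-off returned no verdict.

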